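Hold the flask down in the sprung ring of the leak-test stand

TASK

Swing the clamp arm of the test stand back over centre so that it rests open, clear of the sprung ring. Then pick up the round-bellied flask, set it upright in the ring, press it down until the ring is fully home against its stop, and finish while still holding it pressed down there: do not let go. Keep the flask upright all the way and leave the glue bottle and the tape roll standing where they are.

Things in the scene. Friction and masses are not known exactly. Their poses are not given: they have to be found in the camera images.
- stand: Leak-test stand, fixed to the bench: aluminium base plate 110 (x) x 200 (y) x 12 mm, from y = -70 to +130 mm. Origin: on the bench top, on the vertical axis of the ring; x and y level, z up, yaw within about 0.35 rad of the bench. A steel pivot tower for the clamp arm, 46 mm wide in x and 96 mm high, stands 90 mm along +y from the ring's axis.
- cradle_ring (a joint): How far the sprung ring is pressed down (m): 0 = up, 0.018 = fully home on its stop. Three coil springs push it up with about 3 N at the top and 13 N when home (600 N/m); it springs back up when let go. The flask's own weight does not move it.
- ring_mouth (a point): Centre of the upper face of the sprung ring, moves with it; 65 mm above the bench when up, 47 mm when home. Plain steel ring, 76 mm outside, 48 mm bore, 12 mm thick, on three guide pins with springs. The flask's ball belly rests on the rim of the bore; seated, the flask's foot hangs 7 mm below this point.
- clamp_arm (a joint): Angle of the clamp arm (rad): 0 = closed, lying level across the ring so that nothing can be put in; about 1.57 = upright; 2.1 = resting open on its stop, leaning away from the ring. Light friction: its own weight drops it to the closed side before upright and to the open side beyond it. Weighs 100 g.
- clamp_hinge (a point): Point on the arm's hinge axis, 85 mm above the bench, 90 mm along the stand's +y from the ring's axis. The hinge axis is the stand's x axis; the arm lies along the stand's -y when closed, and its end goes up and over to +y as it opens.
- clamp_grip (a point): Middle of the black rubber grip on the free end of the clamp arm, 150 mm from the hinge: 16 mm wide along the hinge axis, 44 mm long along the arm, 18 mm thick. The steel bar is 12 mm wide, 14 mm thick; below it, 90 mm from the hinge, a spindle with a rubber pad 20 mm across reaches 19 mm under the bar's middle line.
- flask: Round-bellied aluminium flask with a long black screw cap, standing upright, 106 mm high, 150 g. Origin: centre of its flat foot (31 mm across); z up along its axis. Belly: ball of radius 32 mm centred 28 mm above the foot. A collar 27 mm across at 57 to 61 mm; cap 24 mm across, from 66 to 106 mm above the foot: grip it there, or press on the cap's flat top.
- glue_bottle: Bystander: small white glue bottle with a red pointed cap, 36 mm across, 112 mm high, standing. Origin: centre of its foot.
- tape_roll: Bystander: roll of masking tape lying flat, 101 mm across, 24 mm high. Origin: centre of its underside.
There are look-alikes about, which are no part of the job. Leave any purple look-alike of the flask alone.

How it is judged:
By the outcome, as a careful person would: the job done as asked, in the order asked, and still so for the second after the job is handed in, while the arm keeps its last pose, push and grip.
It also fails if it takes over 51 s, if anything falls off the work surface, if the arm or the gripper's body presses on something with over 40 N, if the wrist force passes 120 N, or if a joint passes its speed limit or range.

ROBOT

A 6-joint arm with a two-finger parallel gripper is mounted at the origin on a cart in front of the work surface, level with it; the furniture and walls round the work are solid. World frame = base frame: x ahead of the robot, y to its left, z up, the work surface at z = 0. Lengths are in m, angles in degrees, forces in N, time in s.
With the tool pointing down it reaches from about 0.375 to 0.75 m from the base axis. Payload 9 kg.
Tool frame: the origin (TCP) lies where the fingers leave the gripper's body, on its centre line; the fingertips stand 73 mm ahead of it and the grasp point (between the pads) lies 54 mm ahead of it (robot.tip_reach is the distance from the TCP to the fingertips, in m); z points along the fingers, y is the line along which they close (so a half turn about z gives the same grasp; the last joint's range is limited). The gripper opens to 85 mm and grips with 20 to 120 N. Pads are 22 mm wide; open, the fingers measure 114 mm over their backs; the gripper's body (76 mm by 85 mm) begins 54 mm behind the grasp point. The pads swing forward as they close: fully open they stand 13 mm farther back than shut.
Start: joints at [-77.447, 5.964, 5.575, 89.605, 0, 77.527], TCP at [0.254, -0.544, 0.304] pointing down, gripper open.
Joint ranges: [-171.21, 171.21], [-48.23, 106.86], [-62.78, 66.21], [-105.2, 120.99], [-86.42, 89.51], [-180, 180]. Speed limits (degrees/s): [127.2, 127.2, 147.25, 180, 180, 180].

INTERFACE

Orientations are given as [roll, pitch, yaw] about the fixed x, y, z axes, in that order (R = Rz(yaw) Ry(pitch) Rx(roll)).
In Python, from plant import robot gives the robot as it stands. Calls block until the motion is done:
- robot.move_pose(position, orientation): joint-space move of the TCP to a pose.
- robot.line_to(position, vel=0.15, rotation=None, guard=None): straight line of the TCP; rotation=None keeps the orientation; vel is the mean speed in m/s. With guard (N) it stops when the force on the tool has changed by that much, and returns True; else False.
- robot.goto_joints(angles): joint-space move.
- robot.set_gripper(opening): finger opening in m; the grip force is fixed at half the most; returns when the fingers have stopped.
- robot.pause(seconds).
- robot.ik(position, orientation): joint angles nearest the present ones, or None.
- robot.observe(): the state.
- robot.grab_frame(name): name is "side" or "top" or "wrist"; returns the picture (420x560x3 uint8, blue, green, red); there is no depth.
- robot.get_calibration(name): a dict with "vertical_fov" (degrees; the focal length in pixels is half the picture's height over the tangent of half this angle, whatever the lens; pixels are square), "cx", "cy" (the principal point, pixels), "k1" (the pictures are not rectified: a ray, as slopes to the right and down, at radius r is drawn at 1 + k1 r^2 times it, then the intrinsics apply), "rvec" (rotation vector, rad) and "tvec" (3), from world to camera coordinates, as OpenCV has them. Camera axes: x right, y down, z forward; pixel columns grow to the right and rows downward; lengths in m; the calibration is good to about 2 mm. A picture is of the moment at which its call begins: read the wrist's pose just before it. get_calibration takes no time and is no camera call; for the wrist camera it gives the pose at the moment of the call.
A pose or a line that the arm cannot do raises robot.IKError and nothing moves.
- robot.job_done(): hands the job in; it is judged then, once.
The state is a dict: "time": time; "q": joint angles; "qvel": joint speeds; "joint_torque": joint torques, N m; "tool_pos": TCP position; "tcp_rot": TCP orientation; "ft_force": force on the tool from outside, world axes, zero at the start; "torque": the same for the moment, N m; "gripper_width": finger opening in m; "gripper_force": force on a finger pad.
Only numpy, scipy, OpenCV 4.12 (cv2) and the standard library are available. Lean on these libraries where they do the work, as an engineer would, in place of code of your own. Each camera call takes 0.05 s, during which the arm holds its last target. There are 200 camera calls.

## Working session

There is one attempt and no reset: what is moved stays moved. The work goes in short steps, each a Python script; the robot and the scene stay as the last script left them, time stands still between calls to the robot, and variables do not carry over. Pictures are saved under pics/ and viewed, at most 10 in all, crops included, and the job is handed in when it is done.

```bash
mkdir -p pics; ls; cat > h.py <<'E'
import numpy as np, cv2
from plant import robot
def cam(name):
    c=robot.get_calibration(name); f=210/np.tan(np.radians(c["vertical_fov"])/2)
    R=cv2.Rodrigues(np.array(c["rvec"],float))[0]; t=np.array(c["tvec"],float).ravel()
    return dict(f=f,cx=c["cx"],cy=c["cy"],k1=c["k1"],R=R,t=t)
def ray(c,px):
    d=np.array([(px[0]-c["cx"])/c["f"],(px[1]-c["cy"])/c["f"]]); u=d.copy()
    for _ in range(30): u=d/(1+c["k1"]*(u@u))
    o=-c["R"].T@c["t"]; v=c["R"].T@np.array([u[0],u[1],1]); return o,v/np.linalg.norm(v)
def onz(c,px,z):
    o,v=ray(c,px); return o+v*(z-o[2])/v[2]
def proj(c,P):
    p=c["R"]@np.array(P,float)+c["t"]; u=p[:2]/p[2]; u=u*(1+c["k1"]*(u@u)); return u*c["f"]+[c["cx"],c["cy"]]
def meet(r1,r2):
    (a,u),(b,v)=r1,r2; s=np.linalg.lstsq(np.c_[u,-v],b-a,rcond=None)[0]
    p,q=a+u*s[0],b+v*s[1]; return (p+q)/2,np.linalg.norm(p-q)
E
python3 - <<'E'
from h import *
for n in("top","side"):
    im=robot.grab_frame(n); cv2.imwrite(f"pics/{n}0.png",im); c=cam(n); print(n,-c["R"].T@c["t"],c["R"][2],c["f"])
print(robot.observe())
E
```

```text
pics
top [0.42255251 0.02875471 0.92932253] [ 0.08671295  0.04313466 -0.99529908] 461.2222162623455
side [ 0.48731206 -0.67476568  0.74098579] [-0.02121903  0.74609902 -0.66549682] 412.059523354884
{'time': 0.1, 'q': array([-7.74476546e+01,  5.99647155e+00,  5.53301334e+00,  8.96047425e+01,
        9.77992172e-05,  7.75275058e+01]), 'qvel': array([ 0.00503124, -0.10024975,  0.15127865, -0.01324763, -0.01827113,
        0.0358826 ]), 'joint_torque': array([ 6.67026659e-03, -5.58214474e+01,  5.04714668e+01,  1.33895822e-02,
       -2.63514075e-04, -5.26500529e-06]), 'tool_pos': array([ 0.25377752, -0.54346159,  0.3032014 ]), 'tcp_rot': array([-1.79933430e+02, -1.48248496e-02,  2.50248310e+01]), 'ft_force': array([ 0.30761001, -0.05361434,  0.10890131]), 'torque': array([0.00509796, 0.01852043, 0.00988237]), 'gripper_force': 0.0, 'gripper_width': 0.085359401706512}
```

View pics/top0.png

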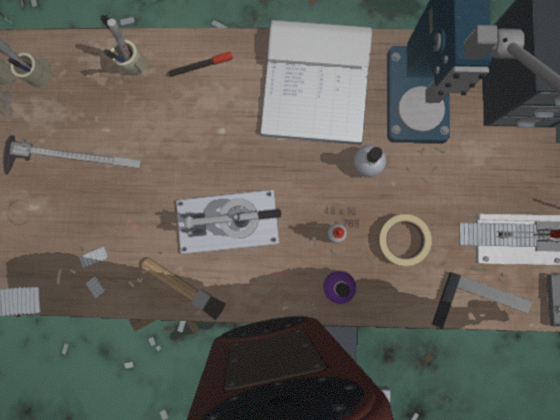

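View pics/side0.png

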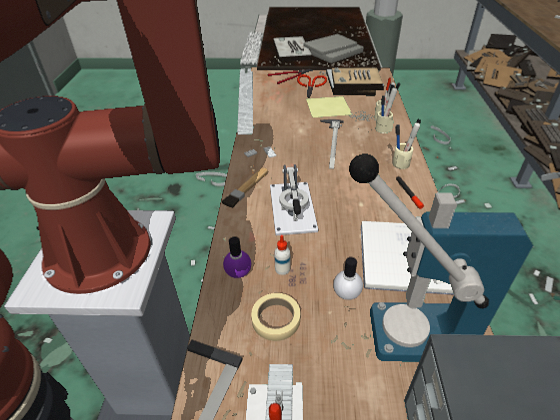

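Top view: the stand is at about (228,221), with its hinge on the left (190,222) and its black grip at (268,214). There are two flask candidates: silver at (370,160), which is (349,280) in the side view, and purple at (339,288). The silver one fits, since it is aluminium and the purple one is excluded. The glue bottle is at (338,233) and the tape at (405,240). I'll check this in one enlarged crop and measure.

```bash
python3 - <<'E'
from h import *
t=cv2.imread("pics/top0.png"); s=cv2.imread("pics/side0.png")
a=cv2.resize(t[180:260,170:290],None,fx=4,fy=4,interpolation=2)
b=cv2.resize(t[130:190,340:400],(320,320),interpolation=2)
d=cv2.resize(s[245:305,320:380],(280,280),interpolation=2); e=cv2.resize(s[155:240,260:330],(231,280),interpolation=2)
im=np.zeros((600,800,3),np.uint8); im[:320,:480]=a; im[:320,480:]=b; im[320:,:280]=d; im[320:,280:511]=e
cv2.imwrite("pics/crop.png",im)
c=cam("top")
hsv=cv2.cvtColor(t,cv2.COLOR_BGR2HSV)
# plate: pale, low saturation
m=((hsv[...,1]<50)&(hsv[...,2]>120)).astype(np.uint8); m[:185]=0;m[260:]=0;m[:,:170]=0;m[:,290:]=0
m=cv2.morphologyEx(m,cv2.MORPH_CLOSE,np.ones((9,9)))
k=max(cv2.findContours(m,0,2)[0],key=cv2.contourArea)
P=np.array([onz(c,p[0],0.012)[:2] for p in cv2.convexHull(k)],np.float32); print("plate",cv2.minAreaRect(P))
E
```

```text
plate ((0.47188588976860046, 0.17095273733139038), (0.11310254037380219, 0.2011413276195526), 7.418578147888184)
```

View pics/crop.png

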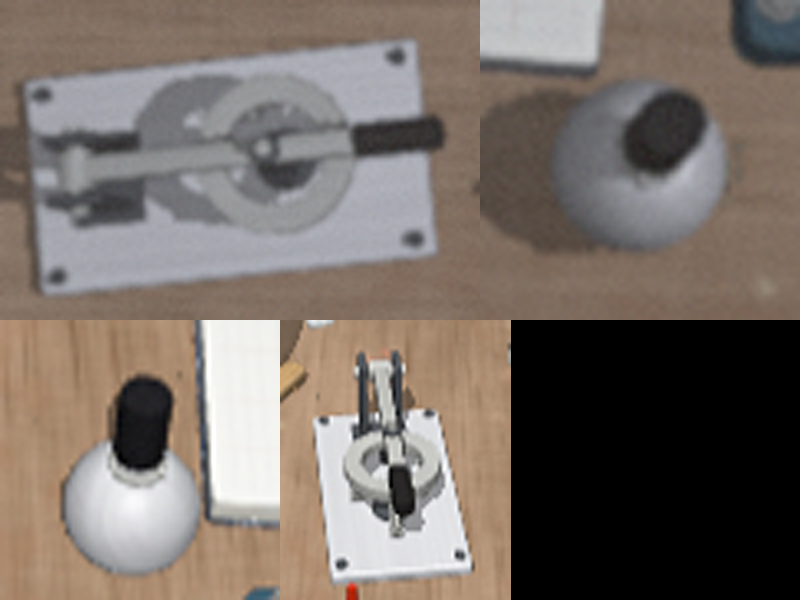

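The crop confirms the silver flask with its long black cap, belly at (370,161) and cap top at (376,153) in the top view. The clamp is closed over the ring, with the hinge on the left. Next I'll compute positions.

```bash
python3 - <<'E'
from h import *
c=cam("top"); s=cam("side"); np.set_printoptions(precision=4,suppress=True)
C=[onz(c,p,.012)[:2] for p in [(176,200.7),(273,190.5),(279.25,243),(180.5,253)]]  # +y far,-y far,-y near,+y near
yh=(C[0]-C[1])+(C[3]-C[2]); yh/=np.linalg.norm(yh); xh=np.array([yh[1],-yh[0]]); ctr=np.mean(C,0)
print("sizes",np.linalg.norm(C[0]-C[1]),np.linalg.norm(C[2]-C[1]),"yaw",np.degrees(np.arctan2(xh[1],xh[0])),"ctr",ctr,"ring",ctr-.03*yh,"grip",ctr-.09*yh)
print("grip px",onz(c,(170+398/4,180+134/4),.094), "ring px",onz(c,(170+277/4,180+154/4),.065))
print("cap top",onz(c,(376,153.3),.106),onz(s,(351.7,260.4),.106),meet(ray(c,(376,153.3)),ray(s,(351.7,260.4))))
print("belly",onz(c,(370,161),.028),onz(s,(348,284.7),.028),meet(ray(c,(370,161)),ray(s,(348,284.7))))
o,v=ray(s,(363,168)); print("ball ray",[list((o+v*d).round(3)) for d in(.3,.5,.7)])
print("glue",onz(s,(282,240),.112),onz(c,(338,231),.112))
w=cam("wrist"); print("wrist cam",-w["R"].T@w["t"],w["R"][2])
E
```

```text
sizes 0.19751652178932277 0.1057525165487924 yaw 7.197715373630695 ctr [0.4707 0.1715] ring [0.4745 0.1418] grip [0.482  0.0823]
grip px [0.4831 0.0814 0.094 ] ring px [0.4745 0.1401 0.065 ]
cap top [ 0.5951 -0.1084  0.106 ] [ 0.5977 -0.1097  0.106 ] (array([ 0.5967, -0.1086,  0.1045]), np.float64(0.002418560659182193))
belly [ 0.5959 -0.1097  0.028 ] [ 0.5969 -0.1105  0.028 ] (array([ 0.5966, -0.1099,  0.027 ]), np.float64(0.001012106614085961))
ball ray [[np.float64(0.533), np.float64(-0.434), np.float64(0.569)], [np.float64(0.564), np.float64(-0.273), np.float64(0.454)], [np.float64(0.594), np.float64(-0.112), np.float64(0.339)]]
glue [ 0.4534 -0.0599  0.112 ] [ 0.4536 -0.0416  0.112 ]
wrist cam [ 0.32   -0.5123  0.3724] [-0.2587 -0.118  -0.9587]
```

Everything checks out: the plate measures 198x106 mm, the grip's position agrees two ways, and the flask's cap and belly agree within 2 mm, upright. The press lever's ball sits near (0.55,-0.35,0.5), so I'll retract before swinging across. The tool yaw will be -82.8, which keeps the wrist camera away from the tower.

```bash
cat >> h.py <<'E'
YAW=7.2; O=[180,0,YAW-90]; RING=np.array([.4745,.1412])
xh=np.array([np.cos(np.radians(YAW)),np.sin(np.radians(YAW))]); yh=np.array([-xh[1],xh[0]])
def S(x,y,z): return np.r_[RING+x*xh+y*yh,z]
E
python3 - <<'E'
from h import *
robot.line_to([.178,-.381,.32],vel=.3)
q=np.array(robot.observe()["q"]); q[0]=8; q[5]=-89; robot.goto_joints(q)
robot.move_pose(S(0,-.06,.23),O); robot.set_gripper(.05)
o=robot.observe(); print(o["time"],o["tool_pos"],o["tcp_rot"])
c=cam("wrist"); im=robot.grab_frame("wrist")
for y,z in((-.038,.094),(-.082,.094)): print(proj(c,S(0,y,z)))
np.save("pics/w.npy",c); cv2.imwrite("pics/w1.png",im)
E
```

```text
4.425 [0.48198488 0.08205458 0.23036527] [-1.79964671e+02 -7.10103347e-03 -8.27635616e+01]
[280.32256004 260.23538021]
[280.43359352 197.34069808]
```

View pics/w1.png

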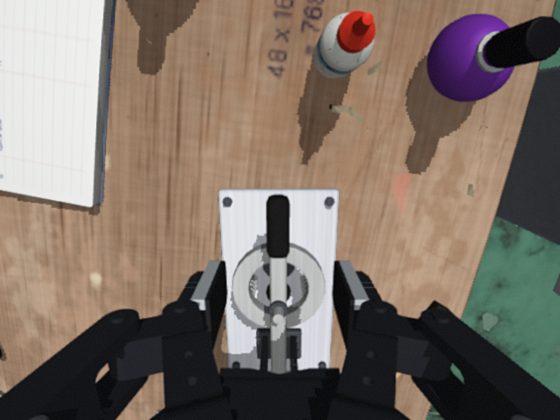

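The wrist view shows the grip at (278,196) to (278,257), against a predicted (280,197) to (280,260), so it's within 2 mm. Now I'll grip it and follow the arc.

```bash
python3 - <<'E'
from h import *
robot.line_to(S(0,-.06,.085+.054),vel=.12)
robot.set_gripper(0); o=robot.observe(); print(o["time"],o["gripper_width"],o["gripper_force"])
for th in np.arange(.2,2.01,.2):
    robot.line_to(S(0,.09-.15*np.cos(th),.085+.15*np.sin(th)+.054),vel=.1)
    o=robot.observe(); print(round(th,1),round(o["time"],2),o["gripper_width"],o["ft_force"].round(1))
im=robot.grab_frame("wrist"); cv2.imwrite("pics/w2.png",im); cv2.imwrite("pics/s2.png",robot.grab_frame("side"))
a=robot.grab_frame("top"); cv2.imwrite("pics/t2.png",np.hstack([cv2.resize(im,(400,300)),cv2.resize(cv2.imread("pics/s2.png")[100:280,200:440],(400,300))]))
E
```

```text
5.7833 0.01483924639334351 60.35659074783325
0.2 6.23 0.014711549758419857 [ 6.9  4.5 -1.2]
0.4 6.68 0.01485278244539585 [ 7.1  4.  -0.3]
0.6 7.13 0.014852529672659804 [ 6.5  3.5 -2.1]
0.8 7.58 0.015157632619650722 [ 7.9  4.  -2.2]
1.0 8.03 0.014860067453445602 [ 7.4  3.7 -3.9]
1.2 8.48 0.015103971708007051 [ 7.5  2.7 -4.6]
1.4 8.93 0.01510383722924761 [ 7.8  1.6 -4.8]
1.6 9.38 0.015000037834371314 [ 6.9 -0.9 -3.7]
1.8 9.83 0.01545226276441845 [ 5.3 -1.2 -2.7]
2.0 10.28 0.015110977909095723 [ 6.5 -1.7 -0.7]
```

View pics/t2.png

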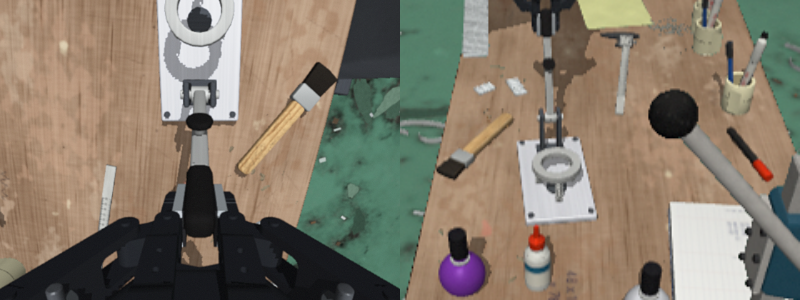

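The arm is now held past upright, leaning away at about 2.0 rad, and the ring is clear. I'll release it, then look from above the flask and take a view of the stand.

```bash
python3 - <<'E'
from h import *
robot.set_gripper(.05)
p=robot.observe()["tool_pos"]; robot.line_to([p[0],p[1],.37],vel=.2)
robot.move_pose(S(0,-.02,.30),O)
c=cam("wrist"); np.save("pics/wr.npy",c,allow_pickle=True); im1=robot.grab_frame("wrist"); cv2.imwrite("pics/w3.png",im1)
print("ring pred",proj(c,S(0,0,.065)),[proj(c,S(.038*a,.038*b,.065)).round() for a,b in((1,0),(-1,0),(0,1),(0,-1))])
F=np.array([.5965,-.1093])
robot.move_pose([*F,.25],O); robot.set_gripper(.06)
c=cam("wrist"); im=robot.grab_frame("wrist"); cv2.imwrite("pics/w4.png",im)
print("cap pred",proj(c,[*F,.106]),"belly",proj(c,[*F,.028]),robot.observe()["time"])
cv2.imwrite("pics/t4.png",np.hstack([cv2.resize(im1,(400,300)),cv2.resize(im,(400,300))]))
E
```

```text
ring pred [279.75164585 215.4717564 ] [array([240., 215.]), array([319., 215.]), array([280., 252.]), array([280., 176.])]
cap pred [280.64184587 224.94333607] belly [280.30444081 198.09976883] 13.6583
```

View pics/t4.png

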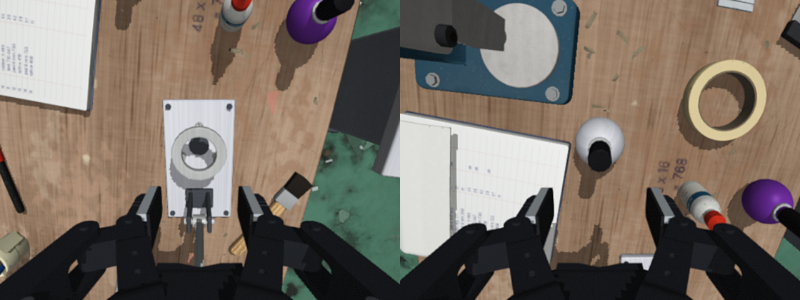

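The ring and flask predictions both hold within 1–2 mm (ring seen at (279,214), belly at (279,200)). The clamp is resting open. I'll grasp the cap, lift, and hover over the ring.

```bash
python3 - <<'E'
from h import *
F=np.array([.5965,-.1093])
print(robot.line_to([*F,.142],vel=.1,guard=15)); robot.set_gripper(0)
o=robot.observe(); print(o["time"],o["tool_pos"],o["gripper_width"],o["gripper_force"])
robot.line_to([*F,.25],vel=.12); robot.line_to(S(0,0,.26),vel=.15); robot.line_to(S(0,0,.215),vel=.1); robot.pause(.3)
o=robot.observe(); print(o["time"],o["tool_pos"],o["tcp_rot"],o["gripper_width"],o["ft_force"])
s=cam("side"); im=robot.grab_frame("side"); w=robot.grab_frame("wrist")
cv2.imwrite("pics/t5.png",np.hstack([cv2.resize(w,(400,400)),cv2.resize(im[130:250,230:350],(400,400),interpolation=2)]))
print("side: ring",proj(s,S(0,0,.065)),"foot",proj(s,S(0,0,.073)),"belly",proj(s,S(0,0,.101)))
E
```

```text
False
15.3167 [ 0.59684644 -0.10944791  0.14263198] 0.022647104690706275 58.783995509147644
19.275 [0.47476386 0.14123199 0.21553999] [-1.79949365e+02 -3.84704244e-03 -8.27966167e+01] 0.022640185728881594 [ 0.13357005  0.33146678 -2.11593761]
side: ring [293.38571318 196.86910883] foot [293.38665228 194.45808402] belly [293.39000552 185.82430137]
```

View pics/t5.png

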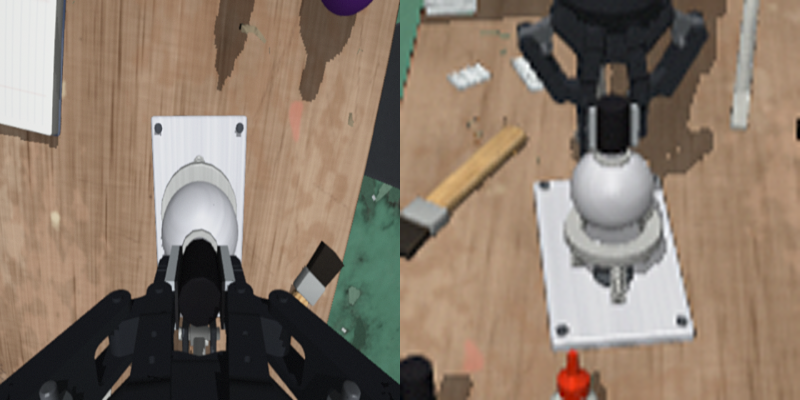

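The flask is held upright and centred over the ring: in the side crop both sit at about column 613. Now I'll press it down in steps, watching the force.

```bash
python3 - <<'E'
from h import *
o0=robot.observe()["ft_force"]
for z in (.203,.199,.195,.190,.186,.184,.182,.181,.180,.179,.178,.177,.176,.175):
    g=robot.line_to(S(0,0,z),vel=.03); robot.pause(.1); o=robot.observe()
    d=o["ft_force"]-o0
    print(z,o["tool_pos"].round(4),d.round(1),o["gripper_width"].round(4),round(o["time"],2))
    if abs(d[2])>22: break
E
```

```text
Traceback (most recent call last):
AttributeError: 'float' object has no attribute 'round'
```

```bash
python3 - <<'E'
from h import *
o0=np.array([.13,.33,-2.1])
for z in (.199,.195,.190,.186,.184,.182,.181,.180,.179,.178,.177,.176,.175):
    robot.line_to(S(0,0,z),vel=.03); robot.pause(.1); o=robot.observe()
    d=o["ft_force"]-o0
    print(z,o["tool_pos"].round(4),d.round(1),o["torque"].round(2),round(o["time"],2))
    if abs(d[2])>22: break
E
```

```text
0.199 [0.4749 0.1412 0.1994] [3.  0.3 4.2] [ 0.13 -0.55 -0.01] 20.41
0.195 [0.4749 0.1412 0.1954] [3.8 0.1 5.7] [ 0.28 -0.95  0.02] 20.79
0.19 [0.4749 0.1413 0.1906] [3.2 1.6 9.1] [ 0.27 -0.73 -0.04] 21.21
0.186 [0.475  0.1413 0.1869] [ 3.   1.6 11.7] [ 0.25 -0.5   0.03] 21.59
0.184 [0.475  0.1413 0.1851] [ 1.8  0.8 12.4] [ 0.3  -0.48  0.03] 21.94
0.182 [0.475  0.1413 0.1832] [ 1.3  1.  14. ] [ 0.26 -0.37 -0.01] 22.29
0.181 [0.4751 0.1413 0.1823] [ 1.6  1.1 13.9] [ 0.24 -0.3  -0.05] 22.64
0.18 [0.4751 0.1413 0.1816] [ 0.1  1.4 15.9] [ 0.25 -0.07 -0.02] 22.99
0.179 [0.4753 0.1413 0.1814] [-2.1  1.8 22. ] [ 0.2   0.47 -0.01] 23.34
```

There's a clear knee at TCP z = 0.1816: the force jumps from about 15 to 22 N after about 18 mm of travel, so the ring is on its stop. I'll do a final check that it holds.

```bash
python3 - <<'E'
from h import *
robot.pause(1.0); o=robot.observe(); print(o["tool_pos"],o["ft_force"],o["gripper_width"],o["time"])
w=robot.grab_frame("wrist"); im=robot.grab_frame("side"); s=cam("side")
print("belly pred px",proj(s,S(0,0,.068)))
cv2.imwrite("pics/t6.png",np.hstack([cv2.resize(w,(400,300)),cv2.resize(im[100:280,200:440],(400,300))]))
E
```

```text
[0.47525708 0.14133303 0.18139851] [-1.8049773   1.00060401 20.12679206] 0.022939349641817222 24.3417
belly pred px [293.38606437 195.96781927]
```

View pics/t6.png

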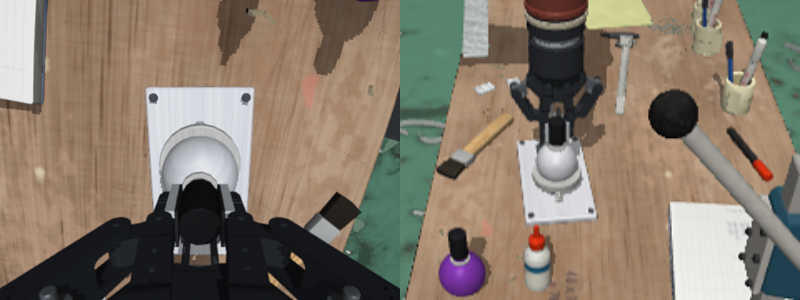

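The flask is upright in the ring and pressed home, with its belly at side-view pixel (294,196) as predicted, and the force is steady at about 20 N. The glue bottle and purple flask haven't moved.

```bash
python3 -c "
from plant import robot
print(robot.job_done())"
```

```text
the job is handed in; nothing more can be done
None
```

I handed the job in at about 24 s, with the clamp arm swung open and the gripper still holding the flask upright and pressed onto the ring's stop at about 20 N; I did not touch the glue bottle or tape roll, and no result came back.

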